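# Nest the graded sample cups in the angled stand

## Task

Put the graded sample cups away nested in the leaning steel cup: first press the blue middle cup fully home on the steel cup's floor, past its spring catch, then put the yellow narrow cup fully home inside the blue one. Ease them in gently without forcing or letting them drop, let go of everything at the end, and leave the two vials and the amber jar alone.

Things in the scene. Friction and masses are not known exactly. Their poses are not given: they have to be found in the camera images.
- wide_cup: Steel cup fixed on a small dark stand (plate 120 x 90 mm), leaning 30 deg, mouth towards the robot. Origin: centre of its underside; +z along its axis out of the mouth, +x square to it on the upper far side, y level. Height 60 mm, floor 5 mm thick, inner diameter 61.5 mm at the floor, 65 mm at the rim, outer 71 mm.
- catch (a joint): Orange sprung nose inside the steel cup on its +x wall, 22 mm above its underside, standing out 6 mm. Reads 0 m when out, up to 0.008 m pressed back. It stops and holds the middle cup some 16 to 22 mm short of home and yields, rubbing on the cup's wall, when that cup is pushed on along the axis with 3 to 15 N; with the cup home it stays pressed back 2 to 5 mm
- middle_cup: Blue tapered round cup, loose, mouth up on the bench. Origin: centre of its underside, +z out of the mouth. Height 62 mm, outer diameter 58 mm at the foot to 61.6 mm at the rim, wall 2.5 mm, floor 4 mm thick, inside 53 mm at the floor to 56.5 mm at the rim, 0.1 kg. Home: its origin is 5 mm along +z from the wide cup's origin, axes in line; only 7 mm stands proud, so push on the rim
- narrow_cup: Yellow tapered round cup, loose, mouth up on the bench. Origin: centre of its underside, +z along its axis out of the mouth. Height 86 mm, outer diameter 50 mm at the foot to 52.6 mm at the rim, wall 2.5 mm, 0.1 kg. Home: its origin is 4 mm along +z from the middle cup's origin, axes in line; 28 mm stands proud of the blue rim
- vial_a: Bystander: small capped glass vial, diameter 27 mm, height 55 mm, origin at the centre of its underside, upright
- vial_b: Bystander: small capped glass vial, diameter 27 mm, height 55 mm, origin at the centre of its underside, upright
- jar: Bystander: amber jar with a black cap, diameter 56 mm, height 85 mm, origin at the centre of its underside, upright

How it is judged:
On the way, in this order (a step that is already met when the one before it is completed fails the run):
1. the middle cup is fully home in the wide cup, on its floor (z of middle_cup in the frame of wide_cup between 0.002 and 0.008 m and x of middle_cup in the frame of wide_cup between -0.005 and 0.005 m and y of middle_cup in the frame of wide_cup between -0.005 and 0.005 m and angle between the z axis of middle_cup and the z axis of wide_cup, either way round below 0.08 rad), for 0.2 s.
2. then the narrow cup is fully home in the middle cup (all of step 1 and z of narrow_cup in the frame of middle_cup between 0.001 and 0.007 m and x of narrow_cup in the frame of middle_cup between -0.005 and 0.005 m and y of narrow_cup in the frame of middle_cup between -0.005 and 0.005 m and angle between the z axis of narrow_cup and the z axis of middle_cup, either way round below 0.08 rad), for 0.2 s.
At the end, for the whole second after the job is handed in: The blue cup is in the steel cup with its underside within 3 mm of the floor, within 5 mm of the axis and 4.5 deg of its direction; the yellow cup is likewise home in the blue cup (within 3 mm of its floor, 5 mm, 4.5 deg); both are at rest (all of step 2 and linear speed of each of middle_cup, narrow_cup below 0.02 m/s); the robot touches nothing.
It fails at once if a cup is rammed: more than 80 N between the middle cup and the wide cup, or between the two loose cups (contact force between middle_cup and wide_cup above 80 N or contact force between middle_cup and narrow_cup above 80 N).
It fails at once if a cup is dropped: it moves faster than 0.4 m/s while the fingers do not touch it ((linear speed of middle_cup above 0.4 m/s and contact force between middle_cup and the fingers below 0.05 N) or (linear speed of narrow_cup above 0.4 m/s and contact force between narrow_cup and the fingers below 0.05 N)).
It fails at once if a vial or the jar is moved more than 20 mm or tipped (distance of any of vial_a, vial_b, jar from where it was at the start of the episode above 0.02 m or angle between any of vial_a, vial_b, jar's own z axis and vertical above 0.3 rad).
It also fails if it takes over 70 s, if anything falls off the work surface, if the arm or the gripper's body presses on something with over 40 N, if the wrist force passes 120 N, or if a joint passes its speed limit or range.

## Robot

A 7-joint arm with a two-finger parallel gripper is mounted at the origin on the work surface. World frame = base frame: x ahead of the robot, y to its left, z up, the work surface at z = 0. Lengths are in m, angles in rad, forces in N, time in s.
With the tool pointing down it reaches from about 0.35 to 0.775 m from the base axis. Payload 3.1 kg.
Tool frame: the origin (TCP) lies on the front face of the gripper's body, between the roots of the fingers; the fingertips stand 73 mm ahead of it and the grasp point (between the pads) lies 54 mm ahead of it; z points along the fingers, y is the line along which they close (so a half turn about z gives the same grasp; the last joint's range is limited). The gripper opens to 85 mm and grips with 20 to 120 N. Pads are 22 mm wide; open, the fingers measure 114 mm over their backs; the gripper's body (76 mm by 85 mm) begins 54 mm behind the grasp point. The pads swing forward as they close: fully open they stand 13 mm farther back than shut.
Start: joints at [-1.387, 0.311, 0.014, 1.512, -0.004, 1.319, -0.027], TCP at [0.123, 0.536, 0.304] pointing down, gripper open.
Joint ranges: [-2.7, 2.7], [-0.3, 1.91], [-1.27, 1.3], [0.12, 2.57], [-1.44, 4.58], [0.2, 2.03], [-3.05, 3.05]. Speed limits (rad/s): [2.79, 2.79, 3.14, 3.14, 3.14, 3.14, 3.14].

## Interface

Orientations are given as [roll, pitch, yaw] about the fixed x, y, z axes, in that order (R = Rz(yaw) Ry(pitch) Rx(roll)).
In Python, from workcell import r, cams, finish_job gives the robot as it stands.
- The arm moves only by the tool apply_moves, never from a script. Its argument "plan" is a list of rows, each a list of 6 numbers: the shift along the tool's x, y, z in m, then the turn, a rotation vector about the tool's x, y, z in rad. In form: [[tx, ty, tz, wx, wy, wz], ...]. A call has exactly 8 rows; each row is the pose to reach, as a shift and turn from the pose commanded when the call began, along the tool's axes at that moment; what a row does not reach only later rows make up. A row lasts 1/10 s, in which the tool goes at most 50 mm and 8.59 degrees, less where a joint would pass 70% of its speed; a pose out of reach is approached as far as the arm can. A call with a gripper value outside its range is refused whole. "gripper" is the finger opening in m, from 0 to 0.0854, set as the call begins (left out, the last holds). The fingers move at their own pace and stop on an object; the grip force is fixed at half the most. Time passes only in rows, so rows that repeat a pose let the fingers close, or fill a call up. It gives the time, the measured TCP pose, the force, the opening and the grip force at its end, in the units of the state.
- r.get_obs(): the state, without advancing time (a new reading comes with each control period).
- cams.get_image(name): name is "scene" or "top" or "wrist"; returns a dict with "pixels" (384x512x3 uint8, red, green, blue), "range_z" (384x512 float32, m along the optical axis (not along the pixel's ray), 0 where there is no reading), "mtx" (3x3 intrinsics, pixels), "R" (3x3) and "t" (3): a world point X has camera coordinates R X + t; the wrist camera has in their place "T_tool_cam" (4x4, takes a point from camera to tool coordinates, whose origin is the TCP and whose axes are the flange's). Camera axes: x right, y down, z forward; pixel columns grow to the right and rows downward; lengths in m; the calibration is good to about 2 mm. A picture is of the moment at which its call begins: read the wrist's pose just before it.
- finish_job(): hands the job in; it is judged then, once.
The state is a dict: "t": time; "joint_pos": joint angles; "joint_vel": joint speeds; "tau": joint torques, N m; "tcp_pos": TCP position; "eef_rot": TCP orientation; "contact_force": force on the tool from outside, world axes, zero at the start; "ft_torque": the same for the moment, N m; "grip_width": opening from 0.0 (shut) to 1.0 (fully open); "grasp_force": force on a finger pad.
Only numpy, scipy, OpenCV 4.12 (cv2) and the standard library are available. Lean on these libraries where they do the work, as an engineer would, in place of code of your own. Each camera call takes 0.05 s, during which the arm holds its last target. There are 200 camera calls.

## Working session

There is one attempt and no reset: what is moved stays moved. The work goes in short steps, Python scripts to look and compute and a tool call to move; the robot and the scene stay as the last step left them, time stands still between calls to the robot, and variables do not carry over. Pictures are saved under pics/ and viewed, at most 10 in all, crops included, and the job is handed in when it is done.

Besides the shell and the picture viewer there is one more tool, called after "Call:" as name(argument=value, ...) on one line, values as JSON. apply_moves: Moves the arm, as the interface text tells. Its arguments: {"type":"object","properties":{"plan":{"type":"array","items":{"type":"array","items":{"type":"number"}}},"gripper":{"type":"number"}},"required":["plan"]}

```bash
ls; mkdir -p pics; cat > h.py <<'E'
import numpy as np, cv2
from scipy.spatial.transform import Rotation as Ro
from workcell import r, cams
def cap(name):
    o=r.get_obs(); d=cams.get_image(name)
    if name=='wrist':
        T=np.eye(4); T[:3,:3]=Ro.from_euler('xyz',o['eef_rot']).as_matrix(); T[:3,3]=o['tcp_pos']
        M=T@np.array(d['T_tool_cam']); R=M[:3,:3].T; t=-R@M[:3,3]
        d['R'],d['t']=R,t
    return d
def cloud(d):
    z=d['range_z']; v,u=np.indices(z.shape); K=np.array(d['mtx'])
    P=np.stack([(u-K[0,2])/K[0,0]*z,(v-K[1,2])/K[1,1]*z,z],-1)
    return (P-np.array(d['t']))@np.array(d['R'])
def save(d,n): cv2.imwrite('pics/'+n,d['pixels'][:,:,::-1])
E
python3 - <<'E'
from h import *
print(r.get_obs())
a=cap('scene');b=cap('top')
for d in(a,b): print(d['mtx'],d['R'],d['t'])
im=np.vstack([a['pixels'],b['pixels']])
save(a,'s0.png');save(b,'t0.png')
E
```

```text
pics
{'t': 0.0, 'joint_pos': array([-1.38666197,  0.3117174 ,  0.01397222,  1.51307513, -0.0044028 ,
        1.31918151, -0.02719152]), 'joint_vel': array([-7.12349375e-04,  1.66393465e-03, -1.17226839e-03,  4.38900006e-04,
        1.25356107e-04,  6.63635849e-05,  4.25098806e-04]), 'tau': array([-1.50608053e-04, -3.79920173e+01,  1.45847700e-01, -2.30593085e+01,
        1.22047242e-02,  1.31401603e-02, -2.29694237e-06]), 'tcp_pos': array([0.12300134, 0.53549356, 0.30281806]), 'eef_rot': array([-3.13924365e+00,  8.73927185e-05,  2.91586172e+00]), 'contact_force': array([ 0.21374214, -0.63983214,  0.25651114]), 'ft_torque': array([-0.01421497, -0.06154875, -0.02132571]), 'grasp_force': 0.0, 'grip_width': 1.0011339695689907}
[[386.61676265   0.         247.29828856]
 [  0.         386.61676265 194.33125748]
 [  0.           0.           1.        ]] [[-0.24858611  0.96859469  0.00540941]
 [ 0.75663368  0.19766783 -0.62324385]
 [-0.60473995 -0.15083682 -0.78200885]] [ 0.15531347 -0.40357073  1.16936714]
[[493.44052137   0.         253.75577009]
 [  0.         493.44052137 195.79921   ]
 [  0.           0.           1.        ]] [[-0.01513278 -0.99981796 -0.01162089]
 [-0.98916169  0.01666707 -0.14588131]
 [ 0.14604844  0.00928735 -0.98923384]] [0.01264257 0.58283188 1.07918188]
```

View pics/s0.png

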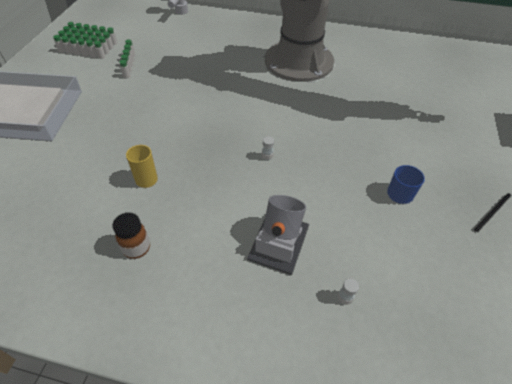

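View pics/t0.png

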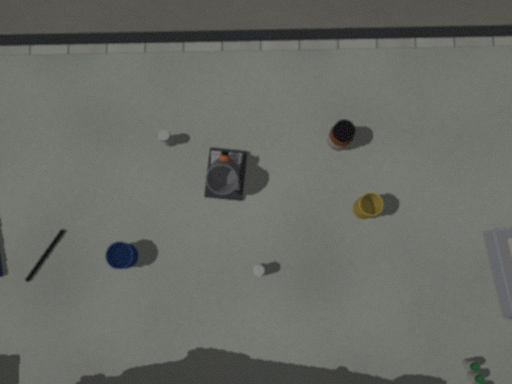

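Scene picture: blue cup at (405,184), yellow at (142,166), steel cup with orange catch at (282,220), jar (130,235), vials (267,148) and (349,291). The top view has blue at (121,255), yellow (369,205), steel (222,175), jar (342,133), vials (164,135) and (259,270).

```bash
cat >> h.py <<'E'
def masks(d):
    h=cv2.cvtColor(d['pixels'],cv2.COLOR_RGB2HSV)
    return dict(blue=cv2.inRange(h,(105,120,40),(130,255,255)),yellow=cv2.inRange(h,(18,130,60),(32,255,255)),orange=cv2.inRange(h,(3,150,90),(14,255,255)))
def fitc(P):  # circle in xy
    A=np.c_[2*P[:,:2],np.ones(len(P))]; s=np.linalg.lstsq(A,(P[:,:2]**2).sum(1),rcond=None)[0]
    return s[:2],np.sqrt(s[2]+s[:2]@s[:2])
def rimpts(d,m,z):
    """outer contour of mask cast onto plane z"""
    c=max(cv2.findContours(m,cv2.RETR_EXTERNAL,cv2.CHAIN_APPROX_NONE)[0],key=cv2.contourArea)[:,0].astype(float)
    return cast(d,c,z)
def cast(d,c,z):
    K=np.array(d['mtx']);R=np.array(d['R']);t=np.array(d['t'])
    r_=np.c_[c,np.ones(len(c))]@np.linalg.inv(K).T@R; o=-R.T@t
    return o+r_*((z-o[2])/r_[:,2])[:,None]
E
python3 - <<'E'
from h import *
for n in('scene','top'):
    d=cap(n);P=cloud(d);M=masks(d)
    print(n,'table z',np.median(P[300:330,200:300,2]) )
    for k,m in M.items():
        nn,lab,st,ce=cv2.connectedComponentsWithStats(m)
        for i in np.argsort(-st[1:,4])[:2]+1:
            Q=P[(lab==i)&(d['range_z']>0)]
            print(k,st[i],ce[i].round(),'zmax%.3f'%np.percentile(Q[:,2],97),'mean',Q.mean(0).round(3))
            if k!='orange' and st[i,4]>150:
                zt=np.percentile(Q[:,2],97); T=Q[Q[:,2]>zt-.006]
                print('  rim fit',fitc(T),len(T),(T[:,:2].min(0)+T[:,:2].max(0))/2)
    # things above table: non-colored blobs
    H=((P[:,:,2]>.02)&(d['range_z']>0)&(P[:,:,0]>.3)&(P[:,:,0]<.85)&(abs(P[:,:,1])<.45)).astype(np.uint8)
    nn,lab,st,ce=cv2.connectedComponentsWithStats(H)
    for i in range(1,nn):
        if st[i,4]>40:
            Q=P[lab==i]; print('blob',ce[i].round(),st[i,4],Q.min(0).round(3),Q.max(0).round(3),'top',Q[Q[:,2]>Q[:,2].max()-.008].mean(0).round(3))
E
```

```text
scene table z 0.000421591904543318
blue [393 166  31  37 499] [407. 182.] zmax0.063 mean [0.454 0.305 0.042]
  rim fit (array([0.45512364, 0.30163079]), np.float64(0.02904238254756423)) 126 [0.45499523 0.30064519]
blue [389 192   4   3   5] [391. 193.] zmax0.020 mean [0.47  0.278 0.017]
yellow [127 146  30  41 847] [142. 165.] zmax0.086 mean [ 0.563 -0.248  0.056]
  rim fit (array([ 0.5575443, -0.2510526]), np.float64(0.02455559590958475)) 120 [ 0.55805428 -0.25083071]
orange [127 228  18  17  78] [138. 237.] zmax0.065 mean [ 0.732 -0.18   0.059]
orange [274 223  10  10  40] [280. 226.] zmax0.095 mean [0.665 0.069 0.092]
blob [268. 146.] 189 [ 0.407 -0.017  0.02 ] [0.433 0.008 0.058] top [ 0.42  -0.005  0.055]
blob [141. 163.] 869 [ 0.531 -0.277  0.02 ] [ 0.584 -0.225  0.089] top [ 0.557 -0.252  0.085]
blob [406. 182.] 865 [0.423 0.271 0.02 ] [0.486 0.332 0.064] top [0.455 0.302 0.061]
blob [281. 226.] 2243 [0.582 0.03  0.02 ] [0.689 0.108 0.116] top [0.643 0.07  0.11 ]
blob [130. 233.] 1151 [ 0.699 -0.225  0.02 ] [ 0.753 -0.172  0.088] top [ 0.725 -0.199  0.085]
blob [349. 290.] 319
[... 449 characters left out ...]
 0.55566598, -0.2501751 ]), np.float64(0.02465110729283515)) 69 [ 0.55331793 -0.25075439]
orange [220 155   8   6  35] [224. 158.] zmax0.097 mean [0.662 0.068 0.093]
blob [341. 134.] 619 [ 0.694 -0.225  0.02 ] [ 0.748 -0.172  0.091] top [ 0.723 -0.199  0.086]
blob [165. 136.] 148 [0.714 0.195 0.02 ] [0.74  0.222 0.063] top [0.727 0.209 0.057]
blob [223. 172.] 1251 [0.584 0.031 0.02 ] [0.689 0.109 0.116] top [0.64  0.068 0.112]
blob [369. 204.] 397 [ 0.53  -0.276  0.02 ] [ 0.581 -0.224  0.09 ] top [ 0.555 -0.252  0.086]
blob [119. 255.] 363 [0.425 0.272 0.02 ] [0.484 0.333 0.067] top [0.454 0.304 0.062]
blob [258. 270.] 109 [ 0.405 -0.015  0.02 ] [0.429 0.007 0.059] top [ 0.417 -0.003  0.055]
```

```bash
cat >> h.py <<'E'
def tcp():
    o=r.get_obs(); return np.array(o['tcp_pos']),Ro.from_euler('xyz',o['eef_rot'])
def rot(z,y):
    z=np.array(z,float);z/=np.linalg.norm(z);y=np.array(y,float);y-=z*(y@z);y/=np.linalg.norm(y)
    return Ro.from_matrix(np.c_[np.cross(y,z),y,z])
def goto(p,R):
    p0,R0=tcp(); v=np.r_[R0.inv().apply(np.array(p)-p0),(R0.inv()*R).as_rotvec()]
    print('move',v.round(4),'dist %.3f ang %.1f'%(np.linalg.norm(v[:3]),np.degrees(np.linalg.norm(v[3:]))))
E
python3 - <<'E'
from h import *
d=cap('wrist');print(np.array(d['T_tool_cam']).round(3),d['mtx'])
goto([.51,.07,.27],rot([.5,0,-.866],[0,1,0]))
E
```

```text
[[ 0.    -0.949 -0.315  0.08 ]
 [ 1.     0.001 -0.001  0.001]
 [ 0.001 -0.315  0.949 -0.071]
 [ 0.     0.     0.     1.   ]] [[266.85971166   0.         253.29256619]
 [  0.         266.85971166 190.02385731]
 [  0.           0.           1.        ]]
move [-0.4814 -0.3673  0.0338 -0.0602 -0.5214 -0.2203] dist 0.606 ang 32.6
```

Call:
apply_moves(plan=[[-0.481,-0.367,0.034,-0.06,-0.521,-0.22],[-0.481,-0.367,0.034,-0.06,-0.521,-0.22],[-0.481,-0.367,0.034,-0.06,-0.521,-0.22],[-0.481,-0.367,0.034,-0.06,-0.521,-0.22],[-0.481,-0.367,0.034,-0.06,-0.521,-0.22],[-0.481,-0.367,0.034,-0.06,-0.521,-0.22],[-0.481,-0.367,0.034,-0.06,-0.521,-0.22],[-0.481,-0.367,0.034,-0.06,-0.521,-0.22]])

```text
t: 1.05
tcp_pos: [0.3791, 0.2272, 0.2815]
eef_rot: [3.139, 0.524, 3.141]
contact_force: [0.6, 1.1, -0.1]
grip_width: 0.998
grasp_force: 0.0
```

```bash
python3 - <<'E'
from h import *
print(r.get_obs()['joint_pos'])
goto([.51,.07,.27],rot([.5,0,-.866],[0,1,0]))
E
```

```text
[-1.19403517 -0.12574679  0.33843041  2.14759404  0.58981547  0.83613495
  0.37882489]
move [-0.1077 -0.1573  0.0751  0.002   0.     -0.0006] dist 0.205 ang 0.1
```

Call:
apply_moves(plan=[[-0.108,-0.157,0.075,0,0,0],[-0.108,-0.157,0.075,0,0,0],[-0.108,-0.157,0.075,0,0,0],[-0.108,-0.157,0.075,0,0,0],[-0.108,-0.157,0.075,0,0,0],[-0.108,-0.157,0.075,0,0,0],[-0.108,-0.157,0.075,0,0,0],[-0.108,-0.157,0.075,0,0,0]])

```text
t: 1.85
tcp_pos: [0.5085, 0.0737, 0.27]
eef_rot: [3.14, 0.523, -3.139]
contact_force: [0.1, 0.2, 0.3]
grip_width: 0.994
grasp_force: 0.0
```

```bash
python3 - <<'E'
from h import *
print(r.get_obs()['joint_pos'],tcp()[0])
d=cap('wrist');save(d,'w0.png');np.savez('w0.npz',**{k:np.array(v) for k,v in d.items()})
P=cloud(d)
Q=P[(d['range_z']>0)&(P[:,:,2]>.02)&(abs(P[:,:,0]-.635)<.1)&(abs(P[:,:,1]-.07)<.1)]
print(len(Q),Q.min(0),Q.max(0))
E
```

```text
[-1.03038589 -0.02484339  0.78489716  2.08619158  0.24852619  0.57602194
  1.15795464] [0.50849885 0.07368439 0.2700148 ]
4851 [0.53500267 0.02965857 0.02009356] [0.6802178  0.11749838 0.24832367]
```

View pics/w0.png

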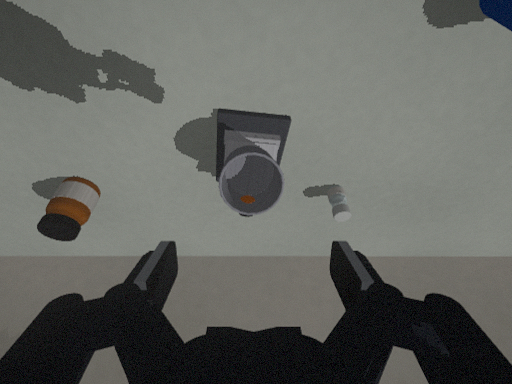

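Wrist view: the steel mouth is centred near (251,182), radius about 31 px, with the orange nose on the far wall at (248,199).

```bash
python3 - <<'E'
from h import *
from scipy.optimize import least_squares
def get(P,ok):
    return P[ok&(P[:,:,2]>.03)&(P[:,:,2]<.13)&(abs(P[:,:,0]-.635)<.07)&(abs(P[:,:,1]-.07)<.06)]
D={'wrist':dict(np.load('w0.npz')),'scene':cap('scene'),'top':cap('top')}
print('plate')
for n,d in D.items():
    P=cloud(d);
    m=(d['range_z']>0)&(P[:,:,2]>.004)&(P[:,:,2]<.018)&(abs(P[:,:,0]-.635)<.12)&(abs(P[:,:,1]-.07)<.1)
    m=cv2.morphologyEx(m.astype(np.uint8),cv2.MORPH_OPEN,np.ones((3,3)))>0
    if n=='wrist' or n=='top':
        Q=P[m]; print(n,len(Q),np.median(Q[:,2]),cv2.minAreaRect((Q[:,:2]*1000).astype(np.float32)))
    Q=get(P,d['range_z']>0)
    a=np.array([-.5,0,.866])
    for it in range(4):
        e=np.cross([0,1,0],a); s=Q@a; smax=np.percentile(s,99)
        T=Q[(s>smax-.004)]
        c=T.mean(0);
        u,sv,vt=np.linalg.svd(T-c,full_matrices=False); nrm=vt[2]*np.sign(vt[2][2])
        if n!='wrist' and it: break
        if len(T)>40: a=nrm if n=='wrist' else a
    # circle in plane
    R=rot(a,[0,1,0]); q=R.inv().apply(T); cc,rr=fitc(q); C=R.apply([cc[0],cc[1],np.median(q[:,2])])
    print(n,len(T),'axis',a.round(3),'fit n',nrm.round(3),'center',C.round(4),'r',rr,'rrange',np.percentile(np.hypot(*(q[:,:2]-cc).T),[5,95]),'origin',(C-.06*a).round(4))
# image-contour route
d=D['wrist']; P=cloud(d); M=masks(d)['orange']; M[:, :200]=0
print('nose',P[(M>0)&(d['range_z']>0)].mean(0))
g=P[120:240,200:300]; a=np.array([-.5,0,.866])
E
```

```text
plate
wrist 2071 0.013105352842732315 ((642.6862182617188, 69.23516845703125), (90.04981231689453, 118.99429321289062), 83.318359375)
wrist 615 axis [-0.494  0.06   0.868] fit n [-0.494  0.06   0.868] center [0.614  0.0725 0.0967] r 0.03369427753955923 rrange [0.03229555 0.03510667] origin [0.6436 0.0689 0.0446]
scene 169 axis [-0.5    0.     0.866] fit n [-0.498  0.038  0.866] center [0.6154 0.0726 0.0962] r 0.03377992679800383 rrange [0.03196969 0.0356887 ] origin [0.6454 0.0726 0.0442]
top 626 0.011977667623231223 ((643.2945556640625, 69.82856750488281), (89.8423080444336, 121.12687683105469), 83.46449279785156)
top 72 axis [-0.5    0.     0.866] fit n [-0.5    0.042  0.865] center [0.6136 0.0735 0.0978] r 0.033731533485205384 rrange [0.03233714 0.03529001] origin [0.6436 0.0735 0.0458]
nose [0.6546309  0.06768485 0.08304563]
```

```bash
python3 - <<'E'
from h import *
d=dict(np.load('w0.npz')); z=d['range_z'];v,u=np.indices(z.shape);K=d['mtx']
P=np.stack([(u-K[0,2])/K[0,0]*z,(v-K[1,2])/K[1,1]*z,z],-1)
T=d['T_tool_cam']; Q=(P@T[:3,:3].T+T[:3,3])[z>0]
F=Q[(abs(Q[:,0])<.03)&(Q[:,2]<.1)&(Q[:,2]>.0)]
for s in(1,-1):
    f=F[F[:,1]*s>0]; print(np.percentile(f[:,2],[50,95,99,100]).round(4)); t=f[f[:,2]>.045]; print(t.min(0),t.max(0))
goto([.4547,.3018,.25],rot([0,0,-1],[.115,.9934,0]))
E
```

```text
[0.008  0.0482 0.0556 0.0601]
[-0.01271275  0.04252513  0.04502846] [0.01072611 0.05702716 0.06006491]
[0.008  0.0482 0.0553 0.0593]
[-0.01243874 -0.05574057  0.04503329] [ 0.01046391 -0.04177878  0.05930121]
move [ 0.0566  0.2286 -0.0089  0.0322  0.5224  0.1148] dist 0.236 ang 30.7
```

Call:
apply_moves(plan=[[0.057,0.229,-0.009,0.032,0.522,0.115],[0.057,0.229,-0.009,0.032,0.522,0.115],[0.057,0.229,-0.009,0.032,0.522,0.115],[0.057,0.229,-0.009,0.032,0.522,0.115],[0.057,0.229,-0.009,0.032,0.522,0.115],[0.057,0.229,-0.009,0.032,0.522,0.115],[0.057,0.229,-0.009,0.032,0.522,0.115],[0.057,0.229,-0.009,0.032,0.522,0.115]])

```text
t: 2.8
tcp_pos: [0.4558, 0.2996, 0.25]
eef_rot: [-3.141, 0.001, 3.022]
contact_force: [0.0, -1.0, -0.0]
grip_width: 1.001
grasp_force: 0.0
```

```bash
python3 - <<'E'
from h import *
d=cap('wrist');P=cloud(d);m=masks(d)['blue']
Q=P[(m>0)&(d['range_z']>0)];zt=np.percentile(Q[:,2],97);T=Q[Q[:,2]>zt-.005]
print(zt,fitc(T),len(T)); 
p=rimpts(d,m,.062);print(cv2.fitEllipse((p[:,:2]*1000).astype(np.float32)))
print(r.get_obs()['joint_pos'])
c=.5*np.array([.4547,.3018])+.5*fitc(T)[0]; print(c)
goto([.4547,.3018,.108],rot([0,0,-1],[.115,.9934,0]))
E
```

```text
0.06305677444125318 (array([0.45428147, 0.30189267]), np.float64(0.028975699392070096)) 509
((451.9602966308594, 301.8970031738281), (58.94141387939453, 66.26103973388672), 83.5610122680664)
[-1.10693729  0.3840746   0.66353567  1.63060831 -0.24799036  1.21213693
  1.05885129]
[0.45449073 0.30184633]
move [ 0.0017  0.0024  0.1422 -0.0003  0.0013 -0.0054] dist 0.142 ang 0.3
```

Call:
apply_moves(plan=[[0.002,0.002,0.03,0,0,0],[0.002,0.002,0.06,0,0,0],[0.002,0.002,0.09,0,0,0],[0.002,0.002,0.115,0,0,0],[0.002,0.002,0.13,0,0,0],[0.002,0.002,0.142,0,0,0],[0.002,0.002,0.142,0,0,0],[0.002,0.002,0.142,0,0,0]])

```text
t: 3.65
tcp_pos: [0.4545, 0.3027, 0.1086]
eef_rot: [3.141, 0.002, 3.022]
contact_force: [-0.2, -0.4, -1.7]
grip_width: 1.002
grasp_force: 0.0
```

Call:
apply_moves(plan=[[0,0,0,0,0,0],[0,0,0,0,0,0],[0,0,0,0,0,0],[0,0,0,0,0,0],[0,0,0,0,0,0],[0,0,0,0,0,0],[0,0,0,0,0,0],[0,0,0,0,0,0]], gripper=0.045)

```text
t: 4.45
tcp_pos: [0.4548, 0.3031, 0.1096]
eef_rot: [3.14, 0.002, 3.023]
contact_force: [-1.5, -1.2, 5.8]
grip_width: 0.698
grasp_force: 63.7
```

```bash
python3 - <<'E'
from h import *
o=r.get_obs();print(o['tcp_pos'],o['eef_rot'],o['grip_width'],o['contact_force'])
d=cap('top');P=cloud(d)
d=cap('scene');P=cloud(d);m=masks(d)['blue']
d=cap('wrist');save(d,'w1.png')
E
```

```text
[0.45477323 0.30309591 0.10964334] [3.14012938e+00 2.36738528e-03 3.02313732e+00] 0.6975154088944037 [-1.47842911 -1.20687038  5.82142751]
```

View pics/w1.png

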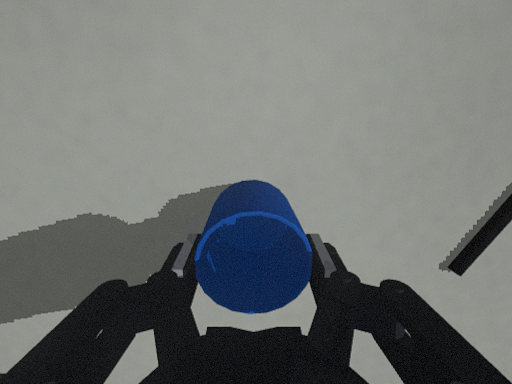

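The blue cup sits centred between the pads, mouth at about (254,262). Grip opening is 59.6 mm, which agrees with its size. Lifting.

Call:
apply_moves(plan=[[0,0,-0.005,0,0,0],[0,0,-0.02,0,0,0],[0,0,-0.045,0,0,0],[0,0,-0.08,0,0,0],[0,0,-0.11,0,0,0],[0,0,-0.13,0,0,0],[0,0,-0.14,0,0,0],[0,0,-0.14,0,0,0]])

```text
t: 5.4
tcp_pos: [0.4544, 0.3035, 0.2493]
eef_rot: [3.139, 0.003, 3.023]
contact_force: [0.9, 0.2, -1.2]
grip_width: 0.69
grasp_force: 64.8
```

```bash
cat >> h.py <<'E'
A=np.array([-.4955,.0585,.867]); A/=np.linalg.norm(A); C=np.array([.6143,.0727,.097]); RT=rot(-A,[.115,.9934,0])
E
python3 - <<'E'
from h import *
o=r.get_obs();print(o['tcp_pos'],o['grip_width'],o['contact_force'])
d=cap('wrist');z=d['range_z'];v,u=np.indices(z.shape);K=d['mtx']
P=np.stack([(u-K[0,2])/K[0,0]*z,(v-K[1,2])/K[1,1]*z,z],-1);T=d['T_tool_cam'];Q=P@T[:3,:3].T+T[:3,3]
m=(masks(d)['blue']>0)&(z>0);m[:150]=0
q=Q[m]; near=np.percentile(q[:,2],3);t=q[q[:,2]<near+.004];print('rim toolz',near,fitc(t),len(t))
c,s,vt=np.linalg.svd(t-t.mean(0),full_matrices=False);print(vt[2])
goto(C+(.03+.1096)*A,RT)
E
```

```text
[0.45438613 0.30350454 0.24928421] 0.6897051459432862 [ 0.91286032  0.22840032 -1.23770568]
rim toolz 0.04591294888237712 (array([0.00075562, 0.00056243]), np.float64(0.028987608518198732)) 2092
[-0.01187318  0.02095717 -0.99970987]
move [-0.1171 -0.21    0.0298  0.0006 -0.5215 -0.0025] dist 0.242 ang 29.9
```

Call:
apply_moves(plan=[[-0.012,-0.02,0.003,0,-0.06,0],[-0.03,-0.055,0.008,0,-0.15,0],[-0.055,-0.098,0.014,0,-0.26,0],[-0.079,-0.141,0.02,0,-0.37,0],[-0.1,-0.18,0.026,0,-0.46,0],[-0.117,-0.21,0.03,0,-0.5215,-0.0025],[-0.117,-0.21,0.03,0,-0.5215,-0.0025],[-0.117,-0.21,0.03,0,-0.5215,-0.0025]])

```text
t: 6.25
tcp_pos: [0.5437, 0.0798, 0.2162]
eef_rot: [-3.139, 0.518, 3.025]
contact_force: [-0.4, -0.2, -1.5]
grip_width: 0.699
grasp_force: 64.9
```

```bash
cat >> h.py <<'E'
def inhand(col='blue'):
    d=cap('wrist');z=d['range_z'];v,u=np.indices(z.shape);K=d['mtx']
    P=np.stack([(u-K[0,2])/K[0,0]*z,(v-K[1,2])/K[1,1]*z,z],-1);T=d['T_tool_cam'];Q=P@T[:3,:3].T+T[:3,3]
    m=(masks(d)[col]>0)&(z>0)
    q=Q[m]; near=np.percentile(q[:,2],3);t=q[q[:,2]<near+.004]
    vt=np.linalg.svd(t-t.mean(0),full_matrices=False)[2];n=vt[2]*-np.sign(vt[2][2])
    print('rim toolz %.4f'%near,'c,r',fitc(t),'n',n.round(3),len(t)); return d
E
python3 - <<'E'
from h import *
print(r.get_obs()['joint_pos'])
inhand()
d=cap('scene');save(d,'s1.png')
goto(C+(.03+.1085)*A,RT)
p,R=tcp();print('axial offset of tcp', R.inv().apply(C-p))
E
```

```text
[-1.02391106  0.19855349  0.84562217  2.06930309  0.04896084  0.44854903
  1.18903346]
rim toolz 0.0463 c,r (array([0.00055137, 0.00070966]), np.float64(0.029031718980319813)) n [-0.012  0.021 -1.   ] 2123
move [-0.0008 -0.0013  0.0008  0.0008 -0.0014  0.0019] dist 0.002 ang 0.1
axial offset of tcp [-0.00097197 -0.00145396  0.13925266]
```

View pics/s1.png

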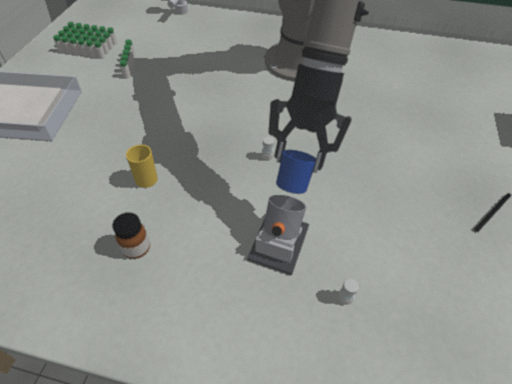

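Blue cup hangs at (295,170) in line above the steel mouth (284,205). Inserting slowly up to just short of the catch.

Call:
apply_moves(plan=[[-0.001,-0.002,0.006,0,0,0],[-0.001,-0.002,0.013,0,0,0],[-0.001,-0.002,0.021,0,0,0],[-0.001,-0.002,0.029,0,0,0],[-0.001,-0.002,0.037,0,0,0],[-0.001,-0.002,0.044,0,0,0],[-0.001,-0.002,0.05,0,0,0],[-0.001,-0.002,0.05,0,0,0]])

```text
t: 7.15
tcp_pos: [0.5706, 0.0759, 0.1742]
eef_rot: [-3.14, 0.521, 3.026]
contact_force: [0.3, 1.0, -2.3]
grip_width: 0.697
grasp_force: 64.8
```

```bash
cat >> h.py <<'E'
def stat():
    o=r.get_obs();p,R=tcp();print('C in tool',R.inv().apply(C-p).round(4),'rot err',(R.inv()*RT).as_rotvec().round(4),'F tool',R.inv().apply(o['contact_force']).round(2),'tau',R.inv().apply(o['ft_torque']).round(2),'gw',o['grip_width'],'t',o['t'])
E
python3 - <<'E'
from h import *
stat();inhand()
E
```

```text
C in tool [0.0004 0.002  0.0888] rot err [-0.0002 -0.0011  0.    ] F tool [0.99 1.06 2.04] tau [-0.33  0.75  0.01] gw 0.6970021022111386 t 7.15
rim toolz 0.0463 c,r (array([0.00053792, 0.00067682]), np.float64(0.029040729296503153)) n [-0.013  0.022 -1.   ] 2125
```

Call:
apply_moves(plan=[[0,0.001,0.003,0,0,0],[0,0.001,0.006,0,0,0],[0,0.001,0.009,0,0,0],[0,0.001,0.012,0,0,0],[0,0.001,0.014,0,0,0],[0,0.001,0.015,0,0,0],[0,0.001,0.016,0,0,0],[0,0.001,0.016,0,0,0]])

```text
t: 8.0
tcp_pos: [0.5776, 0.0757, 0.1604]
eef_rot: [-3.14, 0.52, 3.026]
contact_force: [-3.7, 0.8, -0.3]
grip_width: 0.696
grasp_force: 65.2
```

```bash
python3 -c "
from h import *
stat();inhand()"
```

```text
C in tool [-0.0004  0.0013  0.0733] rot err [-0.0003 -0.0025 -0.0001] F tool [ 3.45  0.38 -1.66] tau [-0.02  1.25  0.01] gw 0.695823354865813 t 8.0
rim toolz 0.0462 c,r (array([0.00055722, 0.00067984]), np.float64(0.02903491089105338)) n [-0.017  0.021 -1.   ] 2098
```

Call:
apply_moves(plan=[[0,0,0.001,0,0,0],[0,0,0.002,0,0,0],[0,0,0.003,0,0,0],[0,0,0.004,0,0,0],[0,0,0.005,0,0,0],[0,0,0.005,0,0,0],[0,0,0.005,0,0,0],[0,0,0.005,0,0,0]])

```text
t: 8.85
tcp_pos: [0.5808, 0.0754, 0.1565]
eef_rot: [-3.14, 0.521, 3.026]
contact_force: [-2.9, -0.1, -3.0]
grip_width: 0.697
grasp_force: 65.0
```

```bash
python3 -c "
from h import *
stat();inhand()"
```

```text
C in tool [0.0005 0.0012 0.0683] rot err [-0.0002 -0.0008 -0.0001] F tool [ 3.99 -0.4   1.21] tau [ 0.12  1.52 -0.01] gw 0.6973191823605973 t 8.85
rim toolz 0.0461 c,r (array([0.00050005, 0.00066892]), np.float64(0.029043535832372677)) n [-0.024  0.021 -1.   ] 2048
```

Call:
apply_moves(plan=[[0,0,0,0,0,0],[0,0,0,0,0,0],[0,0,0,0,0,0],[0,0,0,0,0,0],[0,0,0,0,0,0],[0,0,0,0,0,0],[0,0,0,0,0,0],[0,0,0,0,0,0]], gripper=0.0854)

```text
t: 9.7
tcp_pos: [0.5811, 0.0756, 0.1569]
eef_rot: [-3.141, 0.522, 3.026]
contact_force: [0.1, 0.2, -0.0]
grip_width: 1.003
grasp_force: 0.0
```

Call:
apply_moves(plan=[[0,0,-0.004,0,0,0],[0,0,-0.012,0,0,0],[0,0,-0.022,0,0,0],[0,0,-0.032,0,0,0],[0,0,-0.04,0,0,0],[0,0,-0.04,0,0,0],[0,0,-0.04,0,0,0],[0,0,-0.04,0,0,0]])

```text
t: 10.5
tcp_pos: [0.5611, 0.078, 0.1913]
eef_rot: [-3.141, 0.522, 3.026]
contact_force: [0.3, 0.4, 0.5]
grip_width: 1.0
grasp_force: 0.0
```

Call:
apply_moves(plan=[[0,0,0,0,0,0],[0,0,0,0,0,0],[0,0,0,0,0,0],[0,0,0,0,0,0],[0,0,0,0,0,0],[0,0,0,0,0,0],[0,0,0,0,0,0],[0,0,0,0,0,0]], gripper=0.05)

```text
t: 11.3
tcp_pos: [0.5613, 0.0779, 0.1916]
eef_rot: [-3.141, 0.522, 3.026]
contact_force: [-0.5, -0.2, -0.9]
grip_width: 0.584
grasp_force: 0.0
```

```bash
python3 -c "
from h import *
stat();d=inhand();save(d,'w2.png')"
```

```text
C in tool [0.0011 0.001  0.1086] rot err [ 0.0003  0.0001 -0.0002] F tool [ 0.86 -0.28  0.59] tau [ 0.06  0.52 -0.02] gw 0.5838204021287872 t 11.3
rim toolz 0.0855 c,r (array([0.00219832, 0.00413975]), np.float64(0.029005073109984514)) n [-0.022  0.063 -0.998] 909
```

View pics/w2.png

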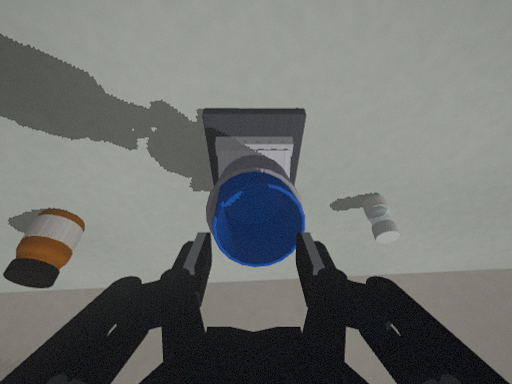

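The blue cup rests at the catch with its mouth at (258,217), leaning a little in its clearance. I'll narrow the fingers so both tips cover the rim.

Call:
apply_moves(plan=[[0,0.002,0,0,0,0],[0,0.002,0,0,0,0],[0,0.002,0.002,0,0,0],[0,0.002,0.004,0,0,0],[0,0.002,0.006,0,0,0],[0,0.002,0.008,0,0,0],[0,0.002,0.01,0,0,0],[0,0.002,0.012,0,0,0]], gripper=0.042)

```text
t: 12.15
tcp_pos: [0.5676, 0.0791, 0.181]
eef_rot: [-3.141, 0.522, 3.026]
contact_force: [0.6, 0.0, -0.4]
grip_width: 0.494
grasp_force: 0.0
```

Call:
apply_moves(plan=[[0,0,0.001,0,0,0],[0,0,0.002,0,0,0],[0,0,0.003,0,0,0],[0,0,0.004,0,0,0],[0,0,0.005,0,0,0],[0,0,0.006,0,0,0],[0,0,0.007,0,0,0],[0,0,0.008,0,0,0]])

```text
t: 12.95
tcp_pos: [0.5715, 0.0779, 0.1743]
eef_rot: [-3.14, 0.522, 3.025]
contact_force: [-2.5, -1.6, 3.7]
grip_width: 0.494
grasp_force: 2.2
```

```bash
python3 -c "
from h import *
stat();d=inhand()"
```

```text
C in tool [ 0.0012 -0.0001  0.0885] rot err [-0.0007  0.     -0.0009] F tool [ 0.13 -1.85 -4.35] tau [ 0.82  0.59 -0.03] gw 0.49443564562270037 t 12.95
rim toolz 0.0704 c,r (array([0.00206124, 0.00209653]), np.float64(0.028951827978283662)) n [-0.028  0.029 -0.999] 1064
```

Call:
apply_moves(plan=[[0,0,0.001,0,0,0],[0,0,0.002,0,0,0],[0,0,0.003,0,0,0],[0,0,0.004,0,0,0],[0,0,0.005,0,0,0],[0,0,0.006,0,0,0],[0,0,0.007,0,0,0],[0,0,0.008,0,0,0]])

```text
t: 13.8
tcp_pos: [0.5755, 0.0786, 0.1673]
eef_rot: [-3.141, 0.522, 3.026]
contact_force: [-2.1, -0.4, 3.6]
grip_width: 0.493
grasp_force: 2.2
```

```bash
python3 -c "
from h import *
stat();d=inhand()"
```

```text
C in tool [ 0.0011 -0.0014  0.0805] rot err [0.0008 0.0002 0.0001] F tool [-0.05 -0.6  -4.17] tau [ 0.21  0.52 -0.04] gw 0.4927716618130495 t 13.8
rim toolz 0.0691 c,r (array([0.0021057 , 0.00013199]), np.float64(0.028983172037509657)) n [-0.027  0.019 -0.999] 1112
```

Call:
apply_moves(plan=[[0,0,0.001,0,0,0],[0,0,0.0015,0,0,0],[0,0,0.002,0,0,0],[0,0,0.0025,0,0,0],[0,0,0.003,0,0,0],[0,0,0.0035,0,0,0],[0,0,0.004,0,0,0],[0,0,0.004,0,0,0]])

```text
t: 14.65
tcp_pos: [0.5771, 0.078, 0.1642]
eef_rot: [-3.142, 0.522, 3.026]
contact_force: [-8.2, -0.4, 11.2]
grip_width: 0.493
grasp_force: 7.3
```

```bash
python3 -c "
from h import *
stat();d=inhand()"
```

```text
C in tool [ 0.0009 -0.0009  0.077 ] rot err [ 0.0007 -0.0007 -0.0006] F tool [  1.43  -1.33 -13.72] tau [ 0.28  0.87 -0.05] gw 0.49252949102776805 t 14.65
rim toolz 0.0687 c,r (array([0.00220288, 0.00020391]), np.float64(0.028996622552518638)) n [-0.022  0.019 -1.   ] 1119
```

Call:
apply_moves(plan=[[0,0,0.0005,0,0,0],[0,0,0.001,0,0,0],[0,0,0.001,0,0,0],[0,0,0.0015,0,0,0],[0,0,0.0015,0,0,0],[0,0,0.0015,0,0,0],[0,0,0.0015,0,0,0],[0,0,0.0015,0,0,0]])

```text
t: 15.5
tcp_pos: [0.5775, 0.078, 0.1638]
eef_rot: [3.14, 0.521, 3.025]
contact_force: [-16.4, -0.4, 21.0]
grip_width: 0.49
grasp_force: 13.8
```

```bash
python3 -c "
from h import *
stat();d=inhand()"
```

```text
C in tool [ 0.0011 -0.0011  0.0764] rot err [ 0.0018 -0.0009 -0.0012] F tool [  3.59  -2.25 -26.3 ] tau [0.36 1.2  0.02] gw 0.4901522785265065 t 15.5
rim toolz 0.0681 c,r (array([0.00231497, 0.00023308]), np.float64(0.02893995464408717)) n [-0.022  0.018 -1.   ] 1138
```

Force climbs with almost no travel: blue is seated. Backing off and verifying.

Call:
apply_moves(plan=[[0,0,-0.003,0,0,0],[0,0,-0.01,0,0,0],[0,0,-0.03,0,0,0],[0,0,-0.055,0,0,0],[0,0,-0.08,0,0,0],[0,0,-0.1,0,0,0],[0,0,-0.1,0,0,0],[0,0,-0.1,0,0,0]])

```text
t: 16.35
tcp_pos: [0.5284, 0.0846, 0.2491]
eef_rot: [3.141, 0.522, 3.027]
contact_force: [-0.7, -0.3, -1.0]
grip_width: 0.492
grasp_force: 0.0
```

```bash
python3 - <<'E'
from h import *
stat();d=inhand()
P=cloud(d);m=(masks(d)['blue']>0)&(d['range_z']>0)&(abs(P[:,:,0]-.61)<.06)
Q=RT.inv().apply(P[m]-C); zt=np.percentile(Q[:,2],3); T=Q[Q[:,2]<zt+.004]; print('blue rim rel C (tool axes), z',zt,fitc(T),len(T))
vt=np.linalg.svd(T-T.mean(0),full_matrices=False)[2];print(vt[2]*-np.sign(vt[2][2]))
fl=Q[(abs(Q[:,:2]-fitc(T)[0]).max(1)<.012)];print('inner floor z',np.median(fl[:,2]),len(fl))
goto([.557,-.251,.27],rot([0,0,-1],[.115,.9934,0]))
E
```

```text
C in tool [ 0.0008 -0.002   0.1751] rot err [0.0018 0.     0.0006] F tool [ 1.04 -0.36  0.57] tau [0.01 0.53 0.02] gw 0.49188812091526124 t 16.35
rim toolz 0.1668 c,r (array([ 0.00183676, -0.00120324]), np.float64(0.028998156762900268)) n [-0.028  0.013 -1.   ] 526
blue rim rel C (tool axes), z -0.008298023784992333 (array([0.00108586, 0.00079578]), np.float64(0.028995028446111036)) 528
[-0.02773241  0.0121541  -0.99954149]
inner floor z 0.05021311179643115 429
move [-6.870e-02 -3.297e-01  1.510e-02 -8.000e-04  5.214e-01  3.000e-04] dist 0.337 ang 29.9
```

Call:
apply_moves(plan=[[-0.069,-0.33,0.015,0,0.521,0],[-0.069,-0.33,0.015,0,0.521,0],[-0.069,-0.33,0.015,0,0.521,0],[-0.069,-0.33,0.015,0,0.521,0],[-0.069,-0.33,0.015,0,0.521,0],[-0.069,-0.33,0.015,0,0.521,0],[-0.069,-0.33,0.015,0,0.521,0],[-0.069,-0.33,0.015,0,0.521,0]], gripper=0.0854)

```text
t: 17.2
tcp_pos: [0.555, -0.2602, 0.2691]
eef_rot: [-3.135, -0.001, 3.016]
contact_force: [-1.3, -0.2, 0.0]
grip_width: 0.999
grasp_force: 0.0
```

Call:
apply_moves(plan=[[0,0,0,0,0,0],[0,0,0,0,0,0],[0,0,0,0,0,0],[0,0,0,0,0,0],[0,0,0,0,0,0],[0,0,0,0,0,0],[0,0,0,0,0,0],[0,0,0,0,0,0]])

```text
t: 18.0
tcp_pos: [0.5573, -0.2516, 0.271]
eef_rot: [-3.141, 0.002, 3.026]
contact_force: [-0.4, 0.4, 0.3]
grip_width: 0.998
grasp_force: 0.0
```

```bash
python3 - <<'E'
from h import *
print(r.get_obs()['joint_pos'],tcp()[0])
d=cap('wrist');P=cloud(d);m=masks(d)['yellow']
Q=P[(m>0)&(d['range_z']>0)&(abs(P[:,:,0]-.557)<.06)];zt=np.percentile(Q[:,2],97);T=Q[Q[:,2]>zt-.005]
print(zt,fitc(T),len(T))
c=fitc(T)[0]
goto([.5567,-.2507,.131],rot([0,0,-1],[.115,.9934,0]))
E
```

```text
[-0.14141322  0.5616781   0.85416438  1.40958379 -0.42357771  1.35818319
  2.17895198] [ 0.55731835 -0.25159342  0.27101616]
0.08734994425280115 (array([ 0.55626096, -0.25216901]), np.float64(0.024552941237124426)) 437
move [ 0.0009  0.001   0.14   -0.0007  0.0014 -0.0005] dist 0.140 ang 0.1
```

Call:
apply_moves(plan=[[0.001,0,0.03,0,0,0],[0.001,0,0.06,0,0,0],[0.001,0,0.09,0,0,0],[0.001,0,0.115,0,0,0],[0.001,0,0.13,0,0,0],[0.001,0,0.14,0,0,0],[0.001,0,0.14,0,0,0],[0.001,0,0.14,0,0,0]])

```text
t: 18.85
tcp_pos: [0.557, -0.2523, 0.1319]
eef_rot: [-3.14, 0.003, 3.026]
contact_force: [-0.3, -0.4, 0.1]
grip_width: 0.996
grasp_force: 0.0
```

Call:
apply_moves(plan=[[0,0,0,0,0,0],[0,0,0,0,0,0],[0,0,0,0,0,0],[0,0,0,0,0,0],[0,0,0,0,0,0],[0,0,0,0,0,0],[0,0,0,0,0,0],[0,0,0,0,0,0]], gripper=0.038)

```text
t: 19.65
tcp_pos: [0.5573, -0.2525, 0.1324]
eef_rot: [-3.14, 0.004, 3.026]
contact_force: [-1.4, -1.0, 5.8]
grip_width: 0.594
grasp_force: 62.9
```

Call:
apply_moves(plan=[[0,0,-0.005,0,0,0],[0,0,-0.02,0,0,0],[0,0,-0.045,0,0,0],[0,0,-0.08,0,0,0],[0,0,-0.12,0,0,0],[0,0,-0.145,0,0,0],[0,0,-0.15,0,0,0],[0,0,-0.15,0,0,0]])

```text
t: 20.45
tcp_pos: [0.5563, -0.2519, 0.2818]
eef_rot: [-3.141, 0.003, 3.026]
contact_force: [-0.4, 0.1, -1.7]
grip_width: 0.59
grasp_force: 62.4
```

```bash
python3 - <<'E'
from h import *
print(r.get_obs()['joint_pos'],tcp()[0])
d=inhand('yellow')
goto(C+(.03+.13)*A,RT)
E
```

```text
[-0.14276572  0.5524216   0.85929077  1.39565915 -0.41754865  1.3777785
  2.17480196] [ 0.55630329 -0.25185187  0.28183981]
rim toolz 0.0452 c,r (array([0.00124838, 0.00046225]), np.float64(0.024544122756437563)) n [-0.011  0.004 -1.   ] 1848
move [ 5.920e-02  3.287e-01  4.460e-02  1.100e-03 -5.221e-01 -3.000e-04] dist 0.337 ang 29.9
```

Call:
apply_moves(plan=[[0.005,0.026,0.003,0,-0.04,0],[0.013,0.066,0.007,0,-0.105,0],[0.022,0.11,0.012,0,-0.175,0],[0.03,0.154,0.017,0,-0.245,0],[0.039,0.198,0.022,0,-0.315,0],[0.047,0.242,0.027,0,-0.385,0],[0.055,0.285,0.032,0,-0.453,0],[0.061,0.315,0.035,0.001,-0.5,0]])

```text
t: 21.3
tcp_pos: [0.529, 0.0722, 0.2426]
eef_rot: [-3.14, 0.498, 3.032]
contact_force: [0.1, -0.9, -0.3]
grip_width: 0.591
grasp_force: 62.6
```

```bash
python3 - <<'E'
from h import *
stat();goto(C+(.04+.1324)*A,RT)
E
```

```text
C in tool [-0.005   0.0102  0.1684] rot err [ 0.0017 -0.0244  0.0046] F tool [-0.04 -0.83  0.39] tau [ 0.09  0.56 -0.02] gw 0.590811181034807 t 21.3
move [-0.0007  0.0105 -0.004   0.0017 -0.0244  0.0046] dist 0.011 ang 1.4
```

Call:
apply_moves(plan=[[-0.0005,0.005,-0.002,0.001,-0.012,0.002],[-0.001,0.0105,-0.004,0.0017,-0.0244,0.0046],[-0.001,0.0105,-0.004,0.0017,-0.0244,0.0046],[-0.001,0.0105,-0.004,0.0017,-0.0244,0.0046],[-0.001,0.0105,-0.004,0.0017,-0.0244,0.0046],[-0.001,0.0105,-0.004,0.0017,-0.0244,0.0046],[-0.001,0.0105,-0.004,0.0017,-0.0244,0.0046],[-0.001,0.0105,-0.004,0.0017,-0.0244,0.0046]])

```text
t: 22.1
tcp_pos: [0.5324, 0.0783, 0.2496]
eef_rot: [-3.141, 0.526, 3.02]
contact_force: [0.6, 1.2, -0.6]
grip_width: 0.594
grasp_force: 62.6
```

```bash
python3 - <<'E'
from h import *
stat();inhand('yellow')
d=cap('wrist');P=cloud(d);z=d['range_z'];m=(masks(d)['blue']>0)&(z>0)&(abs(P[:,:,0]-.61)<.06)
Q=RT.inv().apply(P[m]-C);print(m.sum(),Q.min(0),Q.max(0))
zt=np.percentile(Q[:,2],3);T=Q[Q[:,2]<zt+.004];print(zt,fitc(T))
d=cap('scene');P=cloud(d)
for k in('blue','yellow'):
    m=(masks(d)[k]>0)&(d['range_z']>0)&(abs(P[:,:,1]-.07)<.09);Q=RT.inv().apply(P[m]-C);print(k,len(Q),Q.min(0),Q.max(0),Q.mean(0))
    if k=='yellow':
        for lo in(-.11,-.09,-.07,-.05): 
            s=Q[abs(Q[:,2]-lo)<.006]
            if len(s)>15: print(lo,len(s),fitc(s))
save(d,'s2.png')
E
```

```text
C in tool [0.0056 0.0045 0.1731] rot err [-0.003   0.0034 -0.0053] F tool [-0.1   1.24  0.74] tau [ 0.02  0.65 -0.04] gw 0.5937516377979708 t 22.1
rim toolz 0.0456 c,r (array([0.00107294, 0.00053965]), np.float64(0.024567998069958383)) n [-0.011  0.005 -1.   ] 1888
1656 [-0.01443301 -0.03156793 -0.0104708 ] [0.03212118 0.03113235 0.05244125]
-0.008806061157161944 (array([0.0008888, 0.0007974]), np.float64(0.02913497542734275))
blue 325 [-0.0313919  -0.02721397 -0.00787055] [0.03156737 0.03013323 0.01647513] [ 0.00963927 -0.00035735  0.00105143]
yellow 1127 [-0.0323476  -0.02780698 -0.1276151 ] [ 0.02066047  0.02020961 -0.04416605] [-0.02245838  0.00144649 -0.09007649]
-0.11 151 (array([-0.00582774, -0.0031819 ]), np.float64(0.024365522038722956))
-0.09 153 (array([-0.00560128, -0.00342171]), np.float64(0.024225773472680855))
-0.07 141 (array([-0.00509479, -0.00355947]), np.float64(0.024196162046851186))
-0.05 138 (array([-0.00661467, -0.00334672]), np.float64(0.0226668041660449))
```

View pics/s2.png

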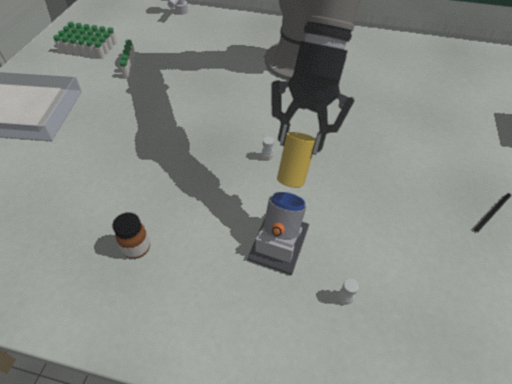

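Blue shows only its rim at (288,202), so it is still home. Yellow is held at (297,160), about 6 mm off laterally; correcting before entry.

Call:
apply_moves(plan=[[0.003,0.002,0,-0.001,0.002,-0.002],[0.0055,0.0045,0,-0.003,0.0034,-0.005],[0.0055,0.0045,0,-0.003,0.0034,-0.005],[0.0055,0.0045,0,-0.003,0.0034,-0.005],[0.0055,0.0045,0.005,-0.003,0.0034,-0.005],[0.0055,0.0045,0.01,-0.003,0.0034,-0.005],[0.0055,0.0045,0.015,-0.003,0.0034,-0.005],[0.0055,0.0045,0.015,-0.003,0.0034,-0.005]])

```text
t: 23.05
tcp_pos: [0.5355, 0.0824, 0.2329]
eef_rot: [-3.139, 0.521, 3.027]
contact_force: [1.4, 0.1, -0.3]
grip_width: 0.593
grasp_force: 62.6
```

```bash
python3 - <<'E'
from h import *
stat();inhand('yellow')
d=cap('scene');P=cloud(d)
k='yellow'
m=(masks(d)[k]>0)&(d['range_z']>0)&(abs(P[:,:,1]-.07)<.09);Q=RT.inv().apply(P[m]-C)
for lo in(-.095,-.075,-.055,-.035): 
            s=Q[abs(Q[:,2]-lo)<.006]
            if len(s)>15: print(lo,len(s),fitc(s))
E
```

```text
C in tool [-0.0013 -0.0002  0.1574] rot err [-0.0013 -0.0011  0.0004] F tool [-1.    0.3   0.95] tau [-0.03  0.65  0.04] gw 0.5930431883626941 t 23.05
rim toolz 0.0456 c,r (array([0.00105177, 0.00050189]), np.float64(0.02458932717988424)) n [-0.011  0.005 -1.   ] 1875
-0.095 154 (array([0.00058763, 0.00068879]), np.float64(0.02484521975035007))
-0.075 142 (array([0.00015397, 0.00113148]), np.float64(0.023906150240142927))
-0.055 141 (array([0.00013035, 0.00101128]), np.float64(0.02340824493815039))
-0.035 133 (array([0.0011623 , 0.00077456]), np.float64(0.024044753921114912))
```

Call:
apply_moves(plan=[[-0.001,0,0.007,0,0,0],[-0.001,0,0.014,0,0,0],[-0.001,0,0.021,0,0,0],[-0.001,0,0.028,0,0,0],[-0.001,0,0.035,0,0,0],[-0.001,0,0.042,0,0,0],[-0.001,0,0.046,0,0,0],[-0.001,0,0.046,0,0,0]])

```text
t: 23.95
tcp_pos: [0.5592, 0.0798, 0.1938]
eef_rot: [-3.14, 0.521, 3.027]
contact_force: [-0.1, 0.1, -1.8]
grip_width: 0.594
grasp_force: 62.6
```

```bash
python3 -c "
from h import *
stat();d=inhand('yellow')"
```

```text
C in tool [ 0.     -0.0006  0.1116] rot err [-0.0004 -0.0008  0.0004] F tool [1.02 0.1  1.45] tau [-0.01  0.65 -0.02] gw 0.5941995425250884 t 23.95
rim toolz 0.0457 c,r (array([0.00106317, 0.00052927]), np.float64(0.02458659043661882)) n [-0.013  0.004 -1.   ] 1885
```

Call:
apply_moves(plan=[[0,0,0.004,0,0,0],[0,0,0.008,0,0,0],[0,0,0.012,0,0,0],[0,0,0.016,0,0,0],[0,0,0.02,0,0,0],[0,0,0.023,0,0,0],[0,0,0.025,0,0,0],[0,0,0.025,0,0,0]])

```text
t: 24.8
tcp_pos: [0.5716, 0.0786, 0.1724]
eef_rot: [-3.14, 0.522, 3.027]
contact_force: [-0.5, -0.7, -0.5]
grip_width: 0.594
grasp_force: 62.6
```

```bash
python3 -c "
from h import *
stat();d=inhand('yellow')"
```

```text
C in tool [ 0.0002 -0.0008  0.0869] rot err [ 0.0001 -0.0004  0.0005] F tool [ 0.61 -0.73  0.24] tau [0.03 0.64 0.02] gw 0.594049781278205 t 24.8
rim toolz 0.0456 c,r (array([0.00105869, 0.00050753]), np.float64(0.02457973112771606)) n [-0.012  0.005 -1.   ] 1851
```

Call:
apply_moves(plan=[[0,0,0.001,0,0,0],[0,0,0.002,0,0,0],[0,0,0.003,0,0,0],[0,0,0.0035,0,0,0],[0,0,0.004,0,0,0],[0,0,0.0045,0,0,0],[0,0,0.005,0,0,0],[0,0,0.005,0,0,0]])

```text
t: 25.65
tcp_pos: [0.574, 0.0783, 0.1683]
eef_rot: [-3.141, 0.522, 3.027]
contact_force: [-0.6, -0.9, -0.9]
grip_width: 0.591
grasp_force: 62.7
```

```bash
python3 -c "
from h import *
stat();d=inhand('yellow')"
```

```text
C in tool [ 0.0003 -0.0009  0.0821] rot err [ 0.0003 -0.0004  0.0004] F tool [ 0.93 -0.92  0.54] tau [ 0.2   0.83 -0.  ] gw 0.5914971417453316 t 25.65
rim toolz 0.0456 c,r (array([0.00103101, 0.00050342]), np.float64(0.02459920887522083)) n [-0.014  0.006 -1.   ] 1861
```

Call:
apply_moves(plan=[[0,0,0.0005,0,0,0],[0,0,0.001,0,0,0],[0,0,0.001,0,0,0],[0,0,0.0015,0,0,0],[0,0,0.0015,0,0,0],[0,0,0.002,0,0,0],[0,0,0.002,0,0,0],[0,0,0.002,0,0,0]])

```text
t: 26.5
tcp_pos: [0.5746, 0.0782, 0.1674]
eef_rot: [3.141, 0.521, 3.026]
contact_force: [-11.3, -0.2, 12.3]
grip_width: 0.592
grasp_force: 64.6
```

```bash
python3 -c "
from h import *
stat();d=inhand('yellow')"
```

```text
C in tool [ 0.0002 -0.0009  0.081 ] rot err [ 0.0014 -0.0011 -0.0003] F tool [  3.62  -1.47 -16.3 ] tau [ 0.53  1.38 -0.05] gw 0.5921124652333069 t 26.5
rim toolz 0.0455 c,r (array([0.00102693, 0.00050993]), np.float64(0.024580645180476993)) n [-0.013  0.004 -1.   ] 1851
```

16 N at the predicted depth: yellow is seated. Releasing and backing off.

Call:
apply_moves(plan=[[0,0,-0.0005,0,0,0],[0,0,-0.001,0,0,0],[0,0,-0.001,0,0,0],[0,0,-0.001,0,0,0],[0,0,-0.001,0,0,0],[0,0,-0.001,0,0,0],[0,0,-0.001,0,0,0],[0,0,-0.001,0,0,0]], gripper=0.0854)

```text
t: 27.35
tcp_pos: [0.5746, 0.0783, 0.1675]
eef_rot: [-3.141, 0.522, 3.027]
contact_force: [-0.3, -0.7, 0.8]
grip_width: 1.003
grasp_force: 0.0
```

Call:
apply_moves(plan=[[0,0,-0.004,0,0,0],[0,0,-0.015,0,0,0],[0,0,-0.03,0,0,0],[0,0,-0.055,0,0,0],[0,0,-0.085,0,0,0],[0,0,-0.11,0,0,0],[0,0,-0.12,0,0,0],[0,0,-0.12,0,0,0]])

```text
t: 28.15
tcp_pos: [0.5154, 0.0862, 0.2729]
eef_rot: [3.138, 0.524, 3.027]
contact_force: [0.9, 1.2, -0.8]
grip_width: 1.001
grasp_force: 0.0
```

```bash
python3 - <<'E'
from h import *
stat()
def an(d):
  P=cloud(d)
  for k in('blue','yellow'):
    m=(masks(d)[k]>0)&(d['range_z']>0)&(abs(P[:,:,1]-.07)<.09)&(abs(P[:,:,0]-.6)<.09)&(P[:,:,2]>.03)
    Q=RT.inv().apply(P[m]-C);zt=np.percentile(Q[:,2],3);T=Q[Q[:,2]<zt+.004];vt=np.linalg.svd(T-T.mean(0),full_matrices=False)[2]
    print(k,len(Q),'rim z',zt.round(4),fitc(T),'n',vt[2].round(3))
    if k=='yellow': print(' floor',np.percentile(Q[:,2],[90,97,100]))
d=cap('wrist');an(d);save(d,'w3.png');d=cap('scene');an(d);d=cap('top');an(d)
E
```

```text
C in tool [ 0.0015 -0.0029  0.2022] rot err [0.0053 0.0013 0.0003] F tool [-0.29  1.34  1.05] tau [-0.    0.56  0.  ] gw 1.0010711274525619 t 28.15
blue 340 rim z -0.0084 (array([0.00204825, 0.00024603]), np.float64(0.029072033222481756)) n [-0.006  0.002  1.   ]
yellow 2618 rim z -0.0357 (array([0.0011002 , 0.00122912]), np.float64(0.024525628015413553)) n [-0.014  0.003 -1.   ]
 floor [0.04671384 0.04752408 0.0499714 ]
blue 82 rim z -0.0064 (array([0.00131943, 0.00044638]), np.float64(0.029810685374879825)) n [-0.04   0.005 -0.999]
yellow 419 rim z -0.0347 (array([-8.88536416e-05,  1.35237108e-03]), np.float64(0.02472538174927168)) n [ 0.028  0.009 -1.   ]
 floor [-0.01276408 -0.00977989 -0.00791293]
blue 47 rim z -0.0091 (array([0.00155355, 0.00108665]), np.float64(0.02975590890433404)) n [-0.052 -0.036 -0.998]
yellow 498 rim z -0.0363 (array([0.00069847, 0.00189592]), np.float64(0.024735584534159995)) n [ 0.025  0.006 -1.   ]
 floor [0.04622478 0.04878142 0.05191234]
```

View pics/w3.png

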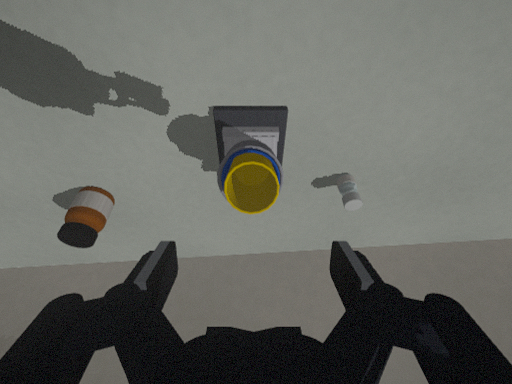

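The picture shows yellow at (251,187) nested in blue within the steel cup. Yellow stands about 27–28 mm proud of blue and blue about 7–8 mm proud of steel, so both are home. The gripper is clear.

```bash
python3 -c "
from workcell import finish_job
print(finish_job())"
```

```text
the job is handed in; nothing more can be done
None
```

The job is handed in at about 28 s. By the camera and force readings, the blue cup is home in the steel cup past its catch, the yellow cup is home inside the blue one, the gripper is open and clear, and the vials and jar were left alone. No verdict came back on hand-in.

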